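# Unlock the battery hatch of a bookshop display plinth

## Robot

A 7-joint arm with a two-finger parallel gripper is mounted at the origin on the work surface. World frame = base frame: x ahead of the robot, y to its left, z up, the work surface at z = 0. Lengths are in mm, angles in rad, forces in N, time in s.
With the tool pointing down it reaches from about 400 to 875 mm from the base axis. Payload 4.4 kg.
Tool frame: the origin (TCP) lies midway between the tips of the shut fingers; the grasp point (between the pads) lies 19 mm behind it; z points along the fingers, y is the line along which they close (so a half turn about z gives the same grasp; the last joint's range is limited). The gripper opens to 85 mm and grips with 20 to 120 N. Pads are 22 mm wide; open, the fingers measure 114 mm over their backs; the gripper's body (76 mm by 85 mm) begins 54 mm behind the grasp point. The pads swing forward as they close: fully open they stand 13 mm farther back than shut.
Start: joints at [1.058, 0.628, 0.038, 1.517, -0.027, 0.996, -0.02], TCP at [280.881, -586.194, 231.313] pointing down, gripper open.
Joint ranges: [-3.06, 3.06], [-0.37, 2.12], [-1.25, 1.32], [0.18, 2.47], [-1.1, 4.24], [0.23, 1.98], [-2.94, 2.94]. Speed limits (rad/s): [2.57, 2.57, 3.14, 3.14, 3.14, 3.14, 3.14].

## Interface

Orientations are given as [roll, pitch, yaw] about the fixed x, y, z axes, in that order (R = Rz(yaw) Ry(pitch) Rx(roll)).
In Python, from cell import telemetry, eyes, ctrl, finder gives the robot as it stands.
- The arm moves only by the tool move_arm, never from a script. Its argument "steps" is a list of rows, each a list of 7 numbers: the turn, a rotation vector about the world's x, y, z in degrees, then the shift along the world's x, y, z in m, then the finger opening in m, from 0 to 0.0854. A call has 1 to 5 rows; each row shifts and turns the commanded pose from where the row before left it; what a row does not reach is not made up. A row lasts 1/10 s, in which the tool goes at most 50 mm and 8.59 degrees, less where a joint would pass 70% of its speed; a pose out of reach is approached as far as the arm can. A call with a gripper value outside its range is refused whole. The fingers move at their own pace and stop on an object; the grip force is fixed at half the most. Time passes only in rows, so rows that do not move let the fingers close. It gives the time, the measured TCP pose, the force, the opening and the grip force at its end, in the units of the state.
- telemetry.read_state(): the state, without advancing time (a new reading comes with each control period).
- eyes.get_image(name): name is "side" or "top" or "wrist"; returns (picture, depth): 400x640x3 uint8, blue, green, red; 400x640 float32, mm along the optical axis (not along the pixel's ray), 0 where there is no reading.
- eyes.calibration(name): a dict with "fx", "fy", "cx", "cy" (pixels), "position" and "attitude" of the camera in the world. Camera axes: x right, y down, z forward; pixel columns grow to the right and rows downward; lengths in mm; the calibration is good to about 2 mm. The wrist camera is an equidistant fisheye: a pixel r from the principal point sees the ray r / f radians off the axis. A picture is of the moment at which its call begins: read the wrist's pose just before it. calibration takes no time and is no camera call; for the wrist camera it gives the pose at the moment of the call.
- ctrl.finish_job(): hands the job in; it is judged then, once.
Trained networks look in the newest picture that a camera, given by its name, has taken for a name from the list of things; names that differ only in an ending like _2 or _b are one class to them, and where a whole thing is asked for, a point or a joint stands for the part that bears it (a point fixed in the world has none). Each returns a list of dicts, best first, with "confidence" (0 to 1); they miss things now and then, are a little off and sometimes report something else, mostly with a low value. They report only what shows in the picture. A call takes as long as a camera call. They do not tell look-alikes from the thing itself.
- finder.boxes_of(camera, name): "location" ([x, y, z] in mm, in the coordinates of the camera as it stood for that picture, good to about 4 mm: the middle of the surface that is visible of it).
- finder.cut_out(camera, name): "mask" (400x640 bool, what is visible of it).
- finder.pinpoint(camera, name): "location" ([x, y, z] in mm, in the coordinates of the camera as it stood for that picture, good to about 4 mm: a listed point, or the origin of a listed thing).
The state is a dict: "clock": time; "qpos": joint angles; "qd": joint speeds; "tau": joint torques, N m; "eef_pos": TCP position; "tool_rot": TCP orientation; "force": force on the tool from outside, world axes, zero at the start; "torque": the same for the moment, N m; "width": finger opening in mm; "gripper_force": force on a finger pad.
Only numpy, scipy, OpenCV 4.12 (cv2) and the standard library are available. Lean on these libraries where they do the work, as an engineer would, in place of code of your own. Each camera call takes 0.05 s, during which the arm holds its last target. There are 200 camera calls.

## Task

Take the flat-handled slot key out of its wooden stand, put its blade fully down into the slot of the round fastener on the white display plinth's battery hatch, and turn it anticlockwise (seen from above) a quarter turn until it stops. Let go and leave the key standing fully home in the slot, and leave the round-handled awl in its stand.

Things in the scene. Friction and masses are not known exactly. Their poses are not given: they have to be found in the camera images.
- key_mid (a point): Slot key: centre of its upright flat wooden handle, 44 (x) x 24 (y, grip across) x 40 mm tall, z up. Under it a centred steel blade 36 (x) x 5 (y; last 4 mm: 3) x 16 mm deep. The handle's underside (20 mm below this point) rests on the two rails of a fixed stand 56x50x24 mm, blade loose in their 9 mm gap: lift straight up 20 mm or more. 90 g. Same either way round (half turn).
- slot (a point): Centre of the fastener's top: steel disc, 60 mm diameter, 20 mm proud of the hatch (64 mm above table), on a white plinth fixed to the table. A slot across it, open-ended, is 10 mm wide (15 at the chamfered mouth), 18 deep; x runs along it and turns with it, z up. Key fully home: handle's underside on this face, its centre 20 mm above. A ledge 12 mm high lies 128 mm beyond.
- fastener (a joint): Angle of the disc in rad, anticlockwise from above positive: 0 locked (slot pointing roughly away from the robot, along the plinth), 1.571 open (slot across), a stop at each end. Starts at 0 to 0.2; light friction, 0.05 N m; stays where left. The blade has about 0.14 rad of play in the slot each way.
- awl_mid (a point): Bystander, not to be moved: an awl with a round pear-shaped wooden handle, 32 mm diameter, 40 mm tall, point down in a stand like the key's. The point is half-way up its handle.
Mind the look-alikes: they are no part of the job. Leave any blue or red look-alike of the part that bears key_mid alone.

How it is judged:
By the outcome, as a careful person would: the job done as asked, in the order asked, and still so for the second after the job is handed in, with the robot touching nothing.
It also fails if it takes over 48 s, if anything falls off the work surface, if the arm or the gripper's body presses on something with over 40 N, if the wrist force passes 120 N, or if a joint passes its speed limit or range.

## Working session

There is one attempt and no reset: what is moved stays moved. The work goes in short steps, Python scripts to look and compute and a tool call to move; the robot and the scene stay as the last step left them, time stands still between calls to the robot, and variables do not carry over. Pictures are saved under pics/ and viewed, at most 10 in all, crops included, and the job is handed in when it is done.

Besides the shell and the picture viewer there is one more tool, called after "Request:" in YAML: its name, and indented under it one key for each argument. move_arm: Moves the arm, as the interface text tells. Its arguments: {"type":"object","properties":{"steps":{"type":"array"}},"required":["steps"]}

```bash
mkdir -p pics
cat > h.py <<'E'
import numpy as np, cv2
from scipy.spatial.transform import Rotation as R
from cell import telemetry, eyes, ctrl, finder
def T(cal):
    a=np.array(cal["attitude"],float)
    M=a if a.shape==(3,3) else R.from_euler("xyz",a).as_matrix()
    return M,np.array(cal["position"],float)
def w(cal,p):
    M,t=T(cal); return M@np.array(p,float)+t
def cloud(cal,d):
    v,u=np.mgrid[:400,:640]
    P=np.stack([(u-cal["cx"])/cal["fx"]*d,(v-cal["cy"])/cal["fy"]*d,d],-1)
    M,t=T(cal); return P@M.T+t
E
python3 - <<'E'
from h import *
print(telemetry.read_state())
ims=[]
for c in ["top","side"]:
    im,d=eyes.get_image(c); cal=eyes.calibration(c); print(c,cal)
    cv2.imwrite(f"pics/{c}0.png",im)
    np.save(f"{c}0.npy",cloud(cal,d))
    for n in ["key_mid","slot","awl_mid"]:
        for r in finder.pinpoint(c,n): print(c,n,round(r["confidence"],2),w(cal,r["location"]).round(1))
E
```

```text
{'clock': 0.0, 'qpos': array([ 1.05817306,  0.62934616,  0.0384427 ,  1.51836477, -0.02700942,
        0.99631831, -0.01999884]), 'qd': array([-0.00176484,  0.00052457, -0.00044681, -0.00027644, -0.00150433,
        0.00129595,  0.00058877]), 'tau': array([ 2.71093122e-04, -5.63396144e+01,  1.22591950e+00, -1.93445510e+01,
        1.07978008e-02,  1.05816830e-02, -1.84247148e-05]), 'eef_pos': array([ 280.62249664, -585.6036292 ,  230.39012552]), 'tool_rot': array([-3.13967410e+00,  1.79800741e-05,  4.46818787e-01]), 'force': array([0.26563217, 0.07334844, 1.15360793]), 'torque': array([-0.00028811, -0.00338351, -0.03812294]), 'gripper_force': 0.0, 'width': 85.30257705816784}
top {'fx': 369.55296305492146, 'fy': 369.55296305492146, 'cx': 321.54413240233987, 'cy': 196.56041918332616, 'position': array([451.02887201,  54.25647427, 986.73971173]), 'attitude': array([-3.06194519,  0.02872778, -1.57906291])}
top key_mid 0.65 [441.3 161.9  33.4]
top key_mid 0.53 [509.7  50.8  37.8]
top key_mid 0.5 [532.4 143.4  46. ]
top slot 0.6 [ 502.4 -193.3   80.2]
top awl_mid 0.72 [453.6 304.5  42.4]
side {'fx': 390.78522268072106, 'fy': 390.78522268072106, 'cx': 324.5398992032362, 'cy': 201.1669044880375, 'position': array([408.28247275, 652.08107754, 688.63255514]), 'attitude': array([-2.37035157, -0.01500892, -2.93370731])}
side key_mid 0.85 [531.6 141.3  41.8]
side key_mid 0.8 [509.5  50.3  34.9]
side key_mid 0.56 [442.3 163.2  36.2]
side slot 0.66 [ 492.7 -188.3   83.6]
side awl_mid 0.58 [452.3 302.6  43.3]
```

View pics/top0.png

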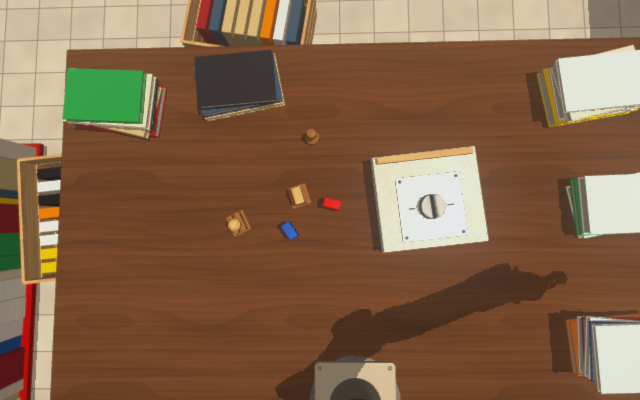

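View pics/side0.png

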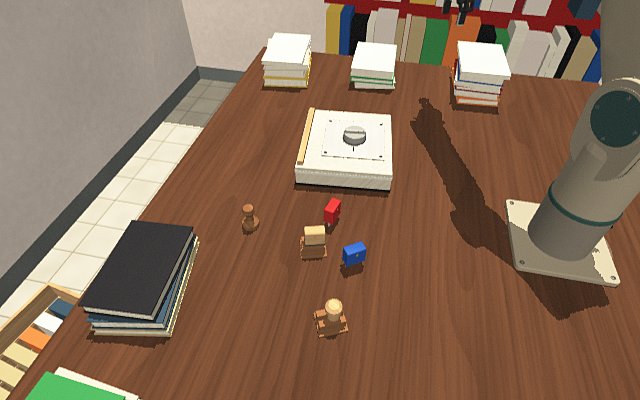

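The top view shows the natural-wood key in its stand at (298,196), with blue (289,231) and red (332,204) look-alikes. The awl is at (237,224) and the disc at (432,206), its slot nearly vertical in the image (along x). The side view agrees, with the key at (314,236) and the disc at (354,135).

Run:
```python
from h import *
def rect(P): 
    (c,s,a)=cv2.minAreaRect(P[:,:2].astype(np.float32)); return np.round(c,1),np.round(s,1),round(a,1),len(P)
for c in ["top","side"]:
    C=np.load(c+"0.npy"); 
    def sel(x,y,r,z0,z1): 
        m=(np.hypot(C[...,0]-x,C[...,1]-y)<r)&(C[...,2]>z0)&(C[...,2]<z1); return C[m]
    P=sel(532,142,40,50,90); print(c,"key top",rect(P),np.median(P[:,2]))
    P=sel(500,-191,45,54,90); print(c,"disc",rect(P),np.median(P[:,2]), P[:,:2].mean(0))
im=cv2.imread("pics/top0.png")
a=cv2.resize(im[176:226,270:345],None,fx=5,fy=5,interpolation=3)
b=cv2.resize(im[181:231,395:470],None,fx=5,fy=5,interpolation=3)
cv2.imwrite("pics/c1.png",np.hstack([a,b]))
```

```text
top key top (array([529.9, 141.3]), array([43.4, 24. ]), 17.8, 171) 63.95385370785107
top disc (array([ 500.1, -191. ]), array([89.4, 87.2]), 89.6, 1044) 66.66772444811272 [ 499.51722356 -189.0999404 ]
side key top (array([528.4, 141.3]), array([43.9, 25. ]), 17.5, 254) 61.7939639006928
side disc (array([ 500.4, -184.9]), array([77.2, 89.3]), 88.3, 592) 72.62143727613841 [ 498.4983835  -180.39943181]
```

View pics/c1.png

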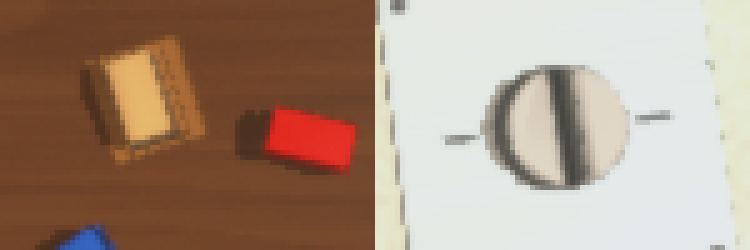

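The key's long axis is at a yaw of about +17.5° and the slot's at about +6°. I'll move over the slot first for a close look.

Request:
move_arm:
  steps:
    - [0, 0, -2, 0.022, 0.04, 0, 0.085]
    - [0, 0, -2, 0.022, 0.04, 0, 0.085]
    - [0, 0, -2, 0.022, 0.04, 0, 0.085]
    - [0, 0, -2, 0.022, 0.04, 0, 0.085]
    - [0, 0, -2, 0.022, 0.04, 0, 0.085]

```text
clock: 0.9
eef_pos: [391.6, -384.6, 231.5]
tool_rot: [3.141, -0.0, 0.271]
force: [1.1, 0.8, 0.5]
width: 84.9
gripper_force: 0.0
```

Request:
move_arm:
  steps:
    - [0, 0, -2, 0.022, 0.04, 0, 0.085]
    - [0, 0, -2, 0.022, 0.04, 0, 0.085]
    - [0, 0, -2, 0.022, 0.04, 0, 0.085]
    - [0, 0, -2, 0.022, 0.04, 0, 0.085]
    - [0, 0, -2, 0.022, 0.04, 0, 0.085]

```text
clock: 1.4
eef_pos: [501.7, -184.5, 231.6]
tool_rot: [3.141, -0.001, 0.096]
force: [0.3, -0.7, -0.4]
width: 84.9
gripper_force: 0.0
```

```bash
cat >> h.py <<'E'
def wcloud(cal,d):
    v,u=np.mgrid[:400,:640]; x=(u-cal["cx"]);y=(v-cal["cy"]);r=np.hypot(x,y)+1e-9
    th=r/cal["fx"]; k=np.tan(th)/r
    P=np.stack([x*k*d,y*k*d,d],-1); M,t=T(cal); return P@M.T+t
def wrist(tag,names=()):
    s=telemetry.read_state(); cal=eyes.calibration("wrist"); im,d=eyes.get_image("wrist")
    print("tcp",s["eef_pos"].round(1),np.degrees(s["tool_rot"]).round(1),"cam",cal["position"].round(1),np.degrees(cal["attitude"]).round(1),s["clock"],"q",s["qpos"].round(2))
    cv2.imwrite(f"pics/{tag}.png",im); C=wcloud(cal,d); np.save(tag+".npy",C)
    for n in names:
        for r in finder.pinpoint("wrist",n): print(n,round(r["confidence"],2),w(cal,r["location"]).round(1))
    return im,C,cal
E
python3 - <<'E'
from h import *
im,C,cal=wrist("w1",["slot"]); print(cal)
x,y=500,-191
m=(np.hypot(C[...,0]-x,C[...,1]-y)<45)
z=C[...,2][m]; print(np.histogram(z,bins=np.arange(20,90,4)))
t=m&(C[...,2]>57)&(C[...,2]<80); P=C[t]; print(cv2.minEnclosingCircle(P[:,:2].astype(np.float32)),np.median(P[:,2]))
E
```

```text
tcp [ 501.7 -184.5  231.6] [180.   -0.    5.5] cam [ 576.9 -177.3  374.4] [162.9   0.  -84.5] 1.4 q [ 0.22  0.46  0.12  1.84 -0.07  0.84 -1.1 ]
slot 0.6 [ 498.6 -192.9   79.9]
{'fx': 309.70691628693146, 'fy': 309.70691628693146, 'cx': 323.189055751445, 'cy': 198.4197317673237, 'position': array([ 576.94329777, -177.28874572,  374.44987795]), 'attitude': array([ 2.84310907e+00,  2.82779676e-04, -1.47413344e+00])}
(array([   0,    0,    0,    0,    0,    0,    0,    0,    0,    0,  971,
       2444,   31,   25,   34,  996, 1204]), array([20, 24, 28, 32, 36, 40, 44, 48, 52, 56, 60, 64, 68, 72, 76, 80, 84,
       88]))
((499.996337890625, -190.9736328125), 44.99070358276367) 64.5228134861901
```

View pics/w1.png

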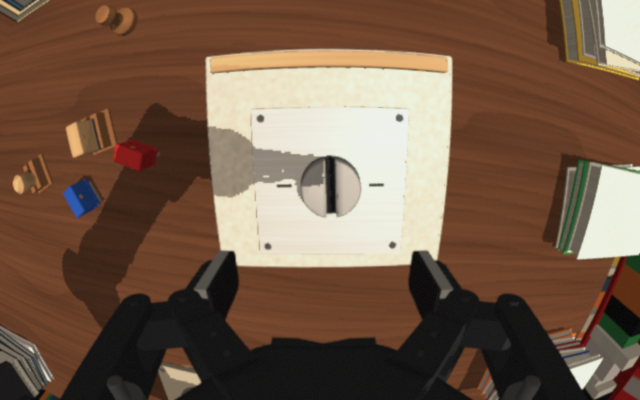

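The wrist view shows the disc at (331,186) with its slot nearly vertical in the image. The hatch surface is at about 64 mm and the disc top at about 84 mm.

Run:
```python
from h import *
C=np.load("w1.npy"); im=cv2.imread("pics/w1.png")
m=(np.hypot(C[...,0]-500,C[...,1]+191)<45); t=m&(C[...,2]>79)
P=C[t]; c,r=cv2.minEnclosingCircle(P[:,:2].astype(np.float32)); print(c,r,np.median(P[:,2]),cv2.minAreaRect(P[:,:2].astype(np.float32)))
# deep slot by dark pixels intersected with plane z=84 via rays
cal=eyes.calibration("wrist"); M,tt=T(cal)
v,u=np.mgrid[:400,:640]; 
D=wcloud(cal,np.ones((400,640)))-tt; s=(84-tt[2])/D[...,2]; Q=tt+D*s[...,None]
g=im.max(2)
k=(np.hypot(Q[...,0]-c[0],Q[...,1]-c[1])<27)&(g<70); q=Q[k][:,:2]
l=cv2.fitLine(q.astype(np.float32),cv2.DIST_HUBER,0,.01,.01).ravel(); print("dark",k.sum(),l,np.degrees(np.arctan(l[1]/l[0])))
k=m&(C[...,2]<76)&(C[...,2]>62)&(np.hypot(C[...,0]-c[0],C[...,1]-c[1])<26); q=C[k][:,:2]
print("deep",k.sum())
if k.sum()>10:
    l=cv2.fitLine(q.astype(np.float32),cv2.DIST_HUBER,0,.01,.01).ravel(); print(l,np.degrees(np.arctan(l[1]/l[0])),np.median(C[k][:,2]))
# edges: shaded disc in Q plane rectified
X,Y=np.meshgrid(np.arange(0,480),np.arange(0,480))
# topdown ortho: map world grid(0.2mm) -> pixel
gx=c[0]+48-Y*.2; gy=c[1]+48-X*.2
p=(np.stack([gx,gy,np.full(gx.shape,84.)],-1)-tt)@M; th=np.arctan2(np.hypot(p[...,0],p[...,1]),p[...,2]); ph=np.hypot(p[...,0],p[...,1])
mu=cal["cx"]+cal["fx"]*th*p[...,0]/ph; mv=cal["cy"]+cal["fx"]*th*p[...,1]/ph
o=cv2.remap(im,mu.astype(np.float32),mv.astype(np.float32),cv2.INTER_CUBIC)
cv2.circle(o,(240,240),150,(0,0,255),1); cv2.imwrite("pics/o1.png",o)
```

```text
(500.2396545410156, -191.00233459472656) 44.964019775390625 316.91166896272034 ((498.1260986328125, -191.1389923095703), (58.08799743652344, 89.78652954101562), 3.3747448921203613)
dark 397 [ 9.9003893e-01  1.4079401e-01  5.0245270e+02 -1.8489259e+02] 8.093794
deep 499
[ 9.9365258e-01  1.1249245e-01  5.0081018e+02 -1.9174059e+02] 6.459014 66.28784369386858
```

View pics/o1.png

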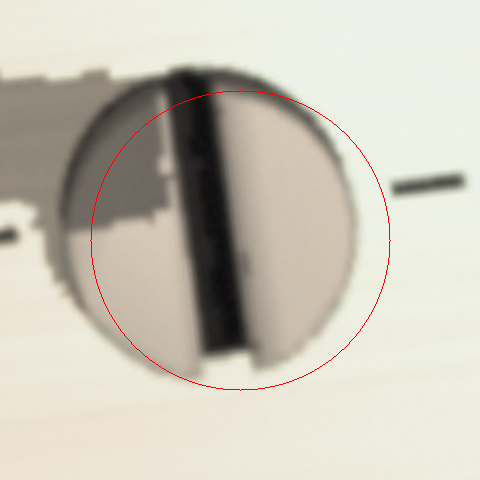

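Run:
```python
from h import *
for n in ["w1","top0","side0"]:
    C=np.load(n+".npy"); z=C[...,2]; m=(np.hypot(C[...,0]-501,C[...,1]+187)<48)
    h=np.median(z[m&(z>56)&(z<72)]) if n!="side0" else 64
    t=m&(z>h+14)&(z<h+28)
    P=C[t]; c,r=cv2.minEnclosingCircle(P[:,:2].astype(np.float32)); print(n,h,t.sum(),np.round(c,1),r,np.median(P[:,2]))
    e=cv2.fitEllipse(cv2.convexHull(P[:,:2].astype(np.float32))); print(np.round(e[0],1),np.round(e[1],1))
    k=m&(z<h+12)&(np.hypot(C[...,0]-e[0][0],C[...,1]-e[0][1])<24); q=C[k][:,:2].astype(np.float32)
    if len(q)>8:
        l=cv2.fitLine(q,cv2.DIST_HUBER,0,.01,.01).ravel(); print("slot",len(q),l,np.degrees(np.arctan(l[1]/l[0])))
    K=C[(np.hypot(C[...,0]-530,C[...,1]-142)<35)&(z>55)&(z<75)]
    if len(K)>8: print("key",cv2.minAreaRect(K[:,:2].astype(np.float32)),np.median(K[:,2]))
```

```text
w1 64.45219697484532 2211 [ 497.6 -192. ] 30.36103630065918 84.07619691023245
[ 497.8 -191.9] [59.4 60.3]
slot 456 [ 9.94666815e-01  1.03140414e-01  4.98417847e+02 -1.91862732e+02] 5.920038
key ((529.2523803710938, 138.755615234375), (44.213111877441406, 26.256969451904297), 17.827577590942383) 63.80862397161977
top0 64.5451536162251 398 [ 498.4 -190.5] 30.16783905029297 83.90164011674045
[ 498.3 -190.4] [59.2 59.6]
slot 68 [ 9.8856938e-01  1.5076658e-01  4.9074347e+02 -1.9540421e+02] 8.671353
key ((529.90380859375, 141.31558227539062), (43.37135314941406, 24.034730911254883), 17.781465530395508) 64.00864620209813
side0 64 230 [ 496.2 -189.5] 30.554319381713867 82.09203966511211
[ 496.6 -189.2] [58.  59.5]
slot 13 [ 9.8760575e-01  1.5695499e-01  4.9923877e+02 -1.9700209e+02] 9.030196
key ((528.2018432617188, 141.28282165527344), (43.82545471191406, 24.749492645263672), 15.710997581481934) 62.14251792199673
```

The point clouds agree: disc centre (498,-191.5), top at z 84, slot yaw about 6°; key at (529.5,141), yaw 17.7°, top at z 64. Now I'll move over the key.

Request:
move_arm:
  steps:
    - [0, 0, 2, 0.004, 0.046, 0, 0.085]
    - [0, 0, 2, 0.004, 0.046, 0, 0.085]
    - [0, 0, 2, 0.004, 0.046, 0, 0.085]
    - [0, 0, 2, 0.004, 0.046, 0, 0.085]
    - [0, 0, 2, 0.004, 0.046, 0, 0.085]

```text
clock: 2.0
eef_pos: [520.9, 45.1, 231.6]
tool_rot: [3.141, -0.001, 0.273]
force: [0.1, -0.1, -0.2]
width: 85.0
gripper_force: 0.0
```

Request:
move_arm:
  steps:
    - [0, 0, 2, 0.004, 0.046, -0.02, 0.075]
    - [0, 0, 0, 0.004, 0.046, -0.03, 0.075]
    - [0, 0, 0, 0.001, 0.005, -0.02, 0.075]
    - [0, 0, 0, 0, 0, 0, 0.075]
    - [0, 0, 0, 0, 0, 0, 0.075]

```text
clock: 2.5
eef_pos: [529.6, 134.8, 164.4]
tool_rot: [3.141, 0.001, 0.306]
force: [0.4, -0.2, 1.0]
width: 74.7
gripper_force: 0.0
```

Run:
```python
from h import *
im,C,cal=wrist("w2",["key_mid"])
z=C[...,2];K=(np.hypot(C[...,0]-530,C[...,1]-141)<35)&(z>55)&(z<75); Q=C[K]
print("key",cv2.minAreaRect(Q[:,:2].astype(np.float32)),np.median(Q[:,2]))
```

```text
tcp [529.6 134.8 164.4] [179.9   0.   17.5] cam [601.9 157.6 307.1] [162.8  -0.  -72.4] 2.5 q [-0.32  0.57  0.03  1.88 -0.03  0.7  -1.54]
key_mid 0.93 [436.7 163.9  38.8]
key_mid 0.84 [506.   53.3  37. ]
key_mid 0.75 [ 497.6 -189.7   85.1]
key_mid 0.56 [530.9 140.8  44.1]
key ((530.12646484375, 140.1639404296875), (44.08253860473633, 23.371519088745117), 16.39667320251465) 64.07387291670858
```

View pics/w2.png

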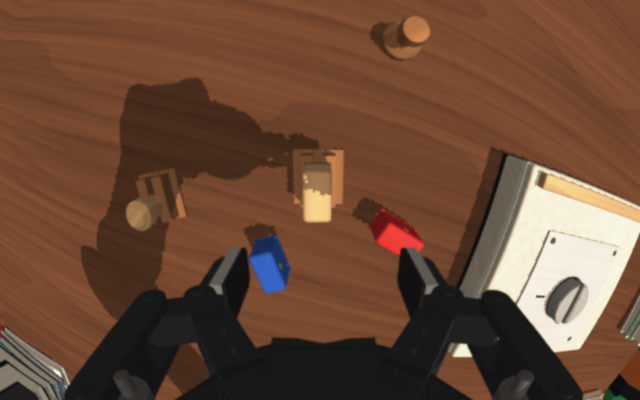

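The wrist view has the key at (317,193), square between the fingers, and both look-alikes clear of the fingers. I'll correct y by +5.5 mm and go down.

Request:
move_arm:
  steps:
    - [0, 0, 0, 0, 0.0055, -0.04, 0.07]
    - [0, 0, 0, 0, 0, -0.04, 0.065]
    - [0, 0, 0, 0, 0, -0.03, 0.065]
    - [0, 0, 0, 0, 0, -0.022, 0.065]
    - [0, 0, 0, 0, 0, 0, 0.065]

```text
clock: 3.1
eef_pos: [528.5, 139.9, 30.8]
tool_rot: [3.141, 0.004, 0.305]
force: [-0.4, -0.3, 0.4]
width: 64.8
gripper_force: 0.0
```

Request:
move_arm:
  steps:
    - [0, 0, 0, 0, 0, 0, 0.065]
    - [0, 0, 0, 0, 0, 0, 0.04]
    - [0, 0, 0, 0, 0, 0, 0.015]
    - [0, 0, 0, 0, 0, 0, 0.015]
    - [0, 0, 0, 0, 0, 0, 0.015]

```text
clock: 3.6
eef_pos: [530.5, 141.9, 33.7]
tool_rot: [3.141, -0.002, 0.307]
force: [-0.7, -1.3, 6.5]
width: 23.1
gripper_force: 59.4
```

Request:
move_arm:
  steps:
    - [0, 0, 0, 0, 0, 0, 0.015]
    - [0, 0, 0, 0, 0, 0, 0.015]
    - [0, 0, 0, 0, 0, 0, 0.015]
    - [0, 0, 0, 0, 0, 0, 0.015]
    - [0, 0, 0, 0, 0, 0, 0.015]

```text
clock: 4.1
eef_pos: [530.5, 141.9, 33.7]
tool_rot: [3.141, -0.002, 0.307]
force: [0.2, -0.7, 5.8]
width: 23.4
gripper_force: 59.4
```

Gripped at 23.4 mm. Lift straight up, then carry towards the slot.

Request:
move_arm:
  steps:
    - [0, 0, 0, 0, 0, 0.02, 0.015]
    - [0, 0, 0, 0, 0, 0.03, 0.015]
    - [0, 0, 0, 0, 0, 0.04, 0.015]
    - [0, 0, 0, 0, 0, 0.04, 0.015]
    - [0, 0, 0, 0, 0, 0.02, 0.015]

```text
clock: 4.6
eef_pos: [531.0, 142.2, 186.0]
tool_rot: [3.142, -0.005, 0.307]
force: [-0.3, 0.6, -0.4]
width: 22.9
gripper_force: 58.8
```

Request:
move_arm:
  steps:
    - [0, 0, -1, -0.002, -0.02, 0, 0.015]
    - [0, 0, -1.3, -0.004, -0.04, 0, 0.015]
    - [0, 0, -1.3, -0.004, -0.04, 0, 0.015]
    - [0, 0, -1.3, -0.004, -0.04, 0, 0.015]
    - [0, 0, -1.3, -0.004, -0.04, 0, 0.015]

```text
clock: 5.1
eef_pos: [511.0, -39.6, 182.7]
tool_rot: [3.141, -0.001, 0.198]
force: [1.0, -0.6, -2.0]
width: 22.9
gripper_force: 58.9
```

Request:
move_arm:
  steps:
    - [0, 0, -1.3, -0.004, -0.04, 0, 0.015]
    - [0, 0, -1.3, -0.004, -0.04, 0, 0.015]
    - [0, 0, -1.3, -0.004, -0.04, 0, 0.015]
    - [0, 0, -1.3, -0.002, -0.033, 0, 0.015]
    - [0, 0, 0, 0, 0, 0, 0.015]

```text
clock: 5.6
eef_pos: [496.2, -197.6, 182.8]
tool_rot: [3.137, -0.0, 0.099]
force: [-0.8, 0.3, -1.4]
width: 23.4
gripper_force: 59.0
```

Request:
move_arm:
  steps:
    - [0, 0, 0, 0, 0, 0, 0.015]
    - [0, 0, 0, 0, 0, -0.015, 0.015]
    - [0, 0, 0, 0, 0, -0.015, 0.015]
    - [0, 0, 0, 0, 0, 0, 0.015]
    - [0, 0, 0, 0, 0, 0, 0.015]

```text
clock: 6.1
eef_pos: [497.7, -189.9, 152.4]
tool_rot: [-3.141, 0.0, 0.11]
force: [-0.3, 0.2, -0.2]
width: 23.1
gripper_force: 59.0
```

Run:
```python
from h import *
im,C,cal=wrist("w3",["slot","key_mid"])
s=telemetry.read_state(); print(s["width"],s["gripper_force"],s["force"])
for n in ["w3","top3"]:
    if n=="top3":
        im2,d=eyes.get_image("top"); C=cloud(eyes.calibration("top"),d); np.save("top3.npy",C)
    z=C[...,2]; m=np.hypot(C[...,0]-498,C[...,1]+191.5)<40
    t=m&(z>79)&(z<90); Q=C[t][:,:2].astype(np.float32); print(n,"disc",len(Q))
    if len(Q)>20: print(cv2.minEnclosingCircle(Q))
eyes.get_image("side") 
im3,d=eyes.get_image("side"); cv2.imwrite("pics/s3.png",im3)
a=cv2.resize(im[60:360,160:520],None,fx=1.4,fy=1.4); b=cv2.resize(im3[90:190,290:400],None,fx=2.5,fy=4.2)
cv2.imwrite("pics/c3.png",np.hstack([a,b]) )
```

```text
tcp [ 497.7 -189.9  152.4] [-180.     0.     6.3] cam [ 573.  -181.7  295.2] [ 1.629e+02  1.000e-01 -8.370e+01] 6.1 q [ 0.27  0.57  0.07  1.93 -0.06  0.65 -1.09]
slot 0.84 [ 500.5 -191.3   80.8]
key_mid 0.82 [440.6 162.   36.4]
key_mid 0.69 [507.5  53.1  35.6]
key_mid 0.67 [ 494.6 -189.9  161.2]
23.388377193588504 58.979260325431824 [-0.4718674  -0.00732868 -1.12755144]
w3 disc 2745
((497.6401672363281, -192.0216827392578), 30.394596099853516)
top3 disc 100
((498.21673583984375, -190.50054931640625), 30.075292587280273)
```

View pics/c3.png

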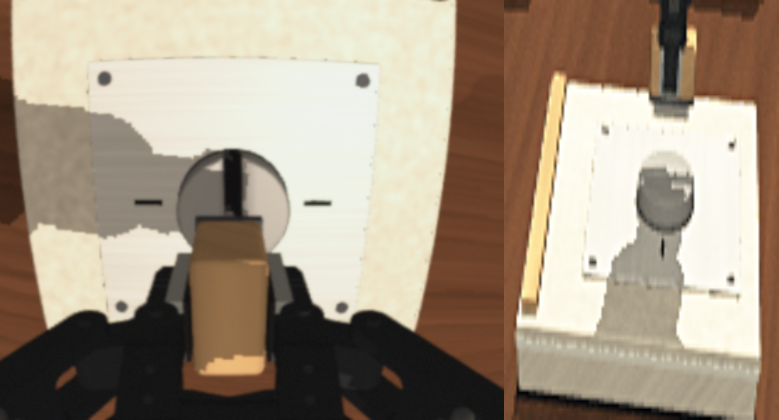

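The key is held square and the blade shows above the disc; in the crop, the slot is at (233,180) and the handle's middle at about (230,300). Next I'll measure the key relative to the slot in the same cloud.

Run:
```python
from h import *
C=np.load("w3.npy"); z=C[...,2]; im=cv2.imread("pics/w3.png").astype(int)
th=np.radians(6.3); ex=np.array([np.cos(th),np.sin(th)]); ey=np.array([-ex[1],ex[0]])
A=(C[...,:2]-[497.7,-189.9])@ex; B=(C[...,:2]-[497.7,-189.9])@ey
wood=(im[...,2]-im[...,0]>35)&(abs(A)<35)&(abs(B)<25)&(z>130)&(z<200)
q=np.c_[A[wood],B[wood],z[wood]]; print("wood",len(q),np.percentile(q,[1,50,99],axis=0).round(1))
# front face (+x) and top face
f=q[(q[:,2]<175)]; print("front A,z",np.percentile(f,[2,50,98],axis=0).round(1))
t=q[q[:,2]>np.percentile(q[:,2],98)-3]; print("top",np.percentile(t,[1,50,99],axis=0).round(1),cv2.minAreaRect(t[:,:2].astype(np.float32)))
st=(abs(A)<30)&(abs(B)<8)&(z>118)&(z<141); q=np.c_[A[st],B[st],z[st]]; print("blade",len(q),np.percentile(q,[2,50,98],axis=0).round(1) if len(q) else "")
d=(z>79)&(z<90)&(np.hypot(A,B)<40); e=cv2.minEnclosingCircle(np.c_[A[d],B[d]].astype(np.float32)); print("disc",e)
k=(z>58)&(z<76)&(np.hypot(A-e[0][0],B-e[0][1])<24); q=np.c_[A[k],B[k]]; l=cv2.fitLine(q.astype(np.float32),cv2.DIST_HUBER,0,.01,.01).ravel(); print("slot",len(q),l,np.degrees(np.arctan(l[1]/l[0])),np.median(q,axis=0))
# slot edges in top face rows
for a0 in range(4,30,4):
    r=(z>80)&(z<90)&(abs(A-a0)<2)&(abs(B)<30); b=np.sort(B[r]); 
    if len(b)>5: i=np.argmax(np.diff(b)); print(a0,b[i].round(1),b[i+1].round(1),((b[i]+b[i+1])/2).round(2))
```

```text
wood 5658 [[-20.8 -11.5 151.4]
 [  8.7   0.  182.5]
 [ 20.9  11.3 184.1]]
front A,z [[ 1.880e+01 -1.120e+01  1.506e+02]
 [ 2.040e+01  1.000e-01  1.634e+02]
 [ 2.100e+01  1.080e+01  1.745e+02]]
top [[-21.  -11.4 181.2]
 [  2.    0.  182.8]
 [ 20.2  11.2 184.2]] ((-0.41497230529785156, -0.30281543731689453), (26.785106658935547, 43.641143798828125), 89.96900177001953)
blade 17 [[ 15.9  -1.  127.7]
 [ 16.5   0.2 129.8]
 [ 16.9   2.2 132.1]]
disc ((-0.29229187965393066, -2.1023154258728027), 30.39458465576172)
slot 518 [ 0.99916637  0.04082306  8.628218   -2.5050564 ] 2.339639 [ 8.66307036 -2.76334911]
4 -7.7 3.1 -2.29
8 -7.7 3.1 -2.27
12 -7.6 3.1 -2.25
16 -7.6 3.1 -2.23
20 -7.5 3.1 -2.22
24 -7.5 3.8 -1.85
28 -6.8 3.8 -1.52
```

Relative to the slot the key is 2.2 mm too far in +y and about 1° off. I'll correct both and go down to just above the disc.

Request:
move_arm:
  steps:
    - [0, 0, 1, 0, -0.0022, -0.01, 0.015]
    - [0, 0, 0, 0, 0, -0.014, 0.015]
    - [0, 0, 0, 0, 0, -0.014, 0.015]
    - [0, 0, 0, 0, 0, 0, 0.015]
    - [0, 0, 0, 0, 0, 0, 0.015]

```text
clock: 6.9
eef_pos: [497.2, -193.5, 113.8]
tool_rot: [-3.141, 0.001, 0.126]
force: [-0.2, -0.5, -0.8]
width: 23.4
gripper_force: 59.0
```

Request:
move_arm:
  steps:
    - [0, 0, 0, 0, 0, -0.003, 0.015]
    - [0, 0, 0, 0, 0, -0.003, 0.015]
    - [0, 0, 0, 0, 0, -0.003, 0.015]
    - [0, 0, 0, 0, 0, 0, 0.015]
    - [0, 0, 0, 0, 0, 0, 0.015]

```text
clock: 7.4
eef_pos: [497.5, -193.4, 105.2]
tool_rot: [3.142, -0.0, 0.126]
force: [-0.6, -0.2, -1.8]
width: 23.4
gripper_force: 59.0
```

Request:
move_arm:
  steps:
    - [0, 0, 0, 0, 0.001, -0.003, 0.015]
    - [0, 0, 0, 0, 0, -0.003, 0.015]
    - [0, 0, 0, 0, 0, -0.003, 0.015]
    - [0, 0, 0, 0, 0, 0, 0.015]
    - [0, 0, 0, 0, 0, 0, 0.015]

```text
clock: 7.9
eef_pos: [497.4, -192.4, 96.0]
tool_rot: [-3.141, 0.0, 0.126]
force: [0.5, 0.4, -0.8]
width: 23.4
gripper_force: 59.0
```

No resistance, so I'll lower the last 2–3 mm until it seats.

Request:
move_arm:
  steps:
    - [0, 0, 0, 0, 0, -0.001, 0.015]
    - [0, 0, 0, 0, 0, -0.001, 0.015]
    - [0, 0, 0, 0, 0, -0.0005, 0.015]
    - [0, 0, 0, 0, 0, 0, 0.015]
    - [0, 0, 0, 0, 0, 0, 0.015]

```text
clock: 8.4
eef_pos: [497.5, -192.4, 93.7]
tool_rot: [3.142, -0.0, 0.126]
force: [-0.1, -0.3, -0.6]
width: 23.5
gripper_force: 59.1
```

Request:
move_arm:
  steps:
    - [0, 0, 5, 0, 0, 0, 0.015]
    - [0, 0, 7, 0, 0, 0, 0.015]
    - [0, 0, 7, 0, 0, 0, 0.015]
    - [0, 0, 7, 0, 0, 0, 0.015]
    - [0, 0, 7, 0, 0, 0, 0.015]

```text
clock: 8.9
eef_pos: [497.2, -191.8, 93.7]
tool_rot: [-3.141, 0.0, 0.707]
force: [-0.5, 2.2, -0.2]
width: 23.1
gripper_force: 59.0
```

Request:
move_arm:
  steps:
    - [0, 0, 7, 0, 0, 0, 0.015]
    - [0, 0, 7, 0, 0, 0, 0.015]
    - [0, 0, 7, 0, 0, 0, 0.015]
    - [0, 0, 7, 0, 0, 0, 0.015]
    - [0, 0, 0, 0, 0, 0, 0.015]

```text
clock: 9.4
eef_pos: [497.1, -192.0, 93.7]
tool_rot: [-3.141, -0.001, 1.191]
force: [-0.9, 1.7, 0.3]
width: 23.4
gripper_force: 59.2
```

Run:
```python
from h import *
s=telemetry.read_state(); print(s["torque"],s["force"],s["qpos"],np.degrees(s["tool_rot"]),s["eef_pos"])
# plinth yaw from hatch/plinth extents in first top cloud
C=np.load("top0.npy"); z=C[...,2]; m=(abs(z-64)<8)&(abs(C[...,0]-500)<180)&(abs(C[...,1]+190)<180)
m=cv2.morphologyEx(m.astype(np.uint8),cv2.MORPH_OPEN,np.ones((5,5)))>0
print(cv2.minAreaRect(C[m][:,:2].astype(np.float32)),m.sum())
```

```text
[ 0.28762628  0.19347054 -0.03151872] [-0.94844104  1.74338214  0.25516279] [ 0.47652974  0.67345176 -0.24178866  1.95895306  0.29150158  0.54327373
 -0.34563297] [-1.79947033e+02 -3.98980564e-02  6.82169646e+01] [ 497.06582819 -192.03930934   93.6780537 ]
((517.1297607421875, -188.630126953125), (237.6071014404297, 260.3376159667969), 5.956820964813232) 8726
```

Request:
move_arm:
  steps:
    - [0, 0, 7, 0, 0, 0, 0.015]
    - [0, 0, 7, 0, 0, 0, 0.015]
    - [0, 0, 7, 0, 0, 0, 0.015]
    - [0, 0, 6, 0, 0, 0, 0.015]
    - [0, 0, 0, 0, 0, 0, 0.015]

```text
clock: 9.9
eef_pos: [497.0, -192.2, 93.7]
tool_rot: [-3.141, -0.001, 1.659]
force: [-1.6, 1.6, 1.2]
width: 23.2
gripper_force: 59.4
```

Request:
move_arm:
  steps:
    - [0, 0, 2, 0, 0, 0, 0.015]
    - [0, 0, 2, 0, 0, 0, 0.015]
    - [0, 0, 2, 0, 0, 0, 0.015]
    - [0, 0, 0, 0, 0, 0, 0.015]
    - [0, 0, 0, 0, 0, 0, 0.015]

```text
clock: 10.4
eef_pos: [497.0, -192.3, 93.6]
tool_rot: [-3.141, -0.0, 1.766]
force: [-3.3, 2.3, 3.0]
width: 23.4
gripper_force: 59.4
```

Run:
```python
from h import *
s=telemetry.read_state(); print(s["torque"],s["force"],np.degrees(s["tool_rot"]),s["eef_pos"],s["width"])
```

```text
[0.49064496 0.76246757 0.01992172] [-3.25038278  2.25495787  2.99137291] [-1.79945484e+02 -2.09065440e-02  1.01170954e+02] [ 496.98686966 -192.29822461   93.61964634] 23.397532465901637
```

Request:
move_arm:
  steps:
    - [0, 0, 1.5, 0, 0, 0, 0.015]
    - [0, 0, 1.5, 0, 0, 0, 0.015]
    - [0, 0, 0, 0, 0, 0, 0.015]

```text
clock: 10.7
eef_pos: [497.0, -192.4, 93.6]
tool_rot: [-3.141, -0.0, 1.819]
force: [-3.8, 1.6, 2.9]
width: 23.3
gripper_force: 59.6
```

Run:
```python
from h import *
s=telemetry.read_state(); print(s["torque"],s["force"],np.degrees(s["tool_rot"]),s["eef_pos"],s["width"])
```

```text
[0.4914359  0.97891175 0.03314134] [-3.75274531  1.6047783   2.90642562] [-1.79950612e+02 -2.31287242e-02  1.04241636e+02] [ 496.99227764 -192.39139098   93.63785113] 23.28281608602082
```

Request:
move_arm:
  steps:
    - [0, 0, 1.5, 0, 0, 0, 0.015]
    - [0, 0, 1.5, 0, 0, 0, 0.015]
    - [0, 0, 0, 0, 0, 0, 0.015]

```text
clock: 11.0
eef_pos: [496.8, -192.4, 93.6]
tool_rot: [-3.141, -0.001, 1.869]
force: [-5.5, 2.2, 4.9]
width: 23.0
gripper_force: 59.7
```

Run:
```python
from h import *
s=telemetry.read_state(); print(s["torque"],s["force"],np.degrees(s["tool_rot"]),s["eef_pos"],s["width"])
```

```text
[ 0.60895042  1.1172909  -0.82504723] [-5.50409425  2.16244856  4.88813895] [-1.79947384e+02 -6.28976856e-02  1.07071687e+02] [ 496.84064004 -192.40076726   93.61792279] 23.029071901481498
```

The torque rose sharply at a yaw of 107°, which is 90° plus play, so it's on the stop. One small extra push, then open.

Request:
move_arm:
  steps:
    - [0, 0, 1, 0, 0, 0, 0.015]
    - [0, 0, 0, 0, 0, 0, 0.015]
    - [0, 0, 0, 0, 0, 0, 0.03]
    - [0, 0, 0, 0, 0, 0, 0.045]
    - [0, 0, 0, 0, 0, 0, 0.06]

```text
clock: 11.5
eef_pos: [498.8, -192.8, 93.9]
tool_rot: [3.139, 0.001, 1.889]
force: [-0.4, 0.2, 0.4]
width: 57.8
gripper_force: 0.0
```

Request:
move_arm:
  steps:
    - [0, 0, 0, 0, 0, 0, 0.06]
    - [0, 0, 0, 0, 0, 0, 0.06]
    - [0, 0, 0, 0, 0, 0.02, 0.06]
    - [0, 0, 0, 0, 0, 0.03, 0.06]
    - [0, 0, 0, 0, 0, 0.03, 0.06]

```text
clock: 12.0
eef_pos: [497.3, -192.2, 174.3]
tool_rot: [-3.141, -0.001, 1.889]
force: [0.2, 0.0, 0.2]
width: 59.6
gripper_force: 0.0
```

Request:
move_arm:
  steps:
    - [0, 0, 0, 0, 0, 0.03, 0.06]
    - [0, 0, 0, -0.03, 0, 0.03, 0.06]
    - [0, 0, 0, -0.03, 0, 0, 0.06]
    - [0, 0, 0, 0, 0, 0, 0.06]
    - [0, 0, 0, 0, 0, 0, 0.06]

```text
clock: 12.5
eef_pos: [437.5, -192.8, 234.0]
tool_rot: [3.141, 0.001, 1.888]
force: [0.4, -0.2, -0.5]
width: 60.1
gripper_force: 0.0
```

Run:
```python
from h import *
im,C,cal=wrist("w4",["key_mid","slot"])
def ana(C,n):
    z=C[...,2]; m=np.hypot(C[...,0]-498,C[...,1]+191.5)<40
    t=C[m&(z>115)&(z<140)]; 
    if len(t)>20:
        zt=np.median(t[:,2]); print(n,"key top",cv2.minAreaRect(t[:,:2].astype(np.float32)),zt,len(t))
        p=np.linalg.lstsq(np.c_[t[:,:2]-t[:,:2].mean(0),np.ones(len(t))],t[:,2],rcond=None)[0]; print("tilt",p)
    dd=C[m&(z>80)&(z<88)]; print("disc z",np.median(dd[:,2]),len(dd)); h=C[(z>58)&(z<72)&(np.hypot(C[...,0]-498,C[...,1]+191.5)<80)]; print("hatch",np.median(h[:,2]))
ana(C,"w")
i2,d=eyes.get_image("top"); ana(cloud(eyes.calibration("top"),d),"top")
i3,d=eyes.get_image("side"); ana(cloud(eyes.calibration("side"),d),"side")
a=cv2.resize(im,(480,300)); b=cv2.resize(i3[90:190,290:400],(300,300)); 
cv2.imwrite("pics/c4.png",np.hstack([a,b]))
```

```text
tcp [ 437.5 -192.8  234. ] [1.800e+02 1.000e-01 1.082e+02] cam [ 414.6 -121.4  376.8] [162.9  -0.   18.2] 12.5 q [ 0.78  0.43 -0.59  1.97  0.32  0.83  0.33]
key_mid 0.95 [ 499.7 -194.   103.1]
slot 0.78 [ 496.6 -192.1   81.9]
w key top ((497.226318359375, -193.48326110839844), (24.701570510864258, 44.124839782714844), 13.603620529174805) 123.82982485149256 1305
tilt [ 7.89616132e-02 -1.27455667e-02  1.23316155e+02]
disc z 84.00098310702248 1101
hatch 64.15088139227362
top key top ((498.4595031738281, -192.2311248779297), (23.559080123901367, 43.40973663330078), 13.380263328552246) 124.12414208879056 192
tilt [-2.78002903e-02 -4.14315331e-02  1.23961527e+02]
disc z 84.36669011625645 259
hatch 64.38434468314392
side key top ((496.9813232421875, -193.0599365234375), (23.26458168029785, 47.19602966308594), 9.775527954101562) 121.84671598883574 115
tilt [-1.04727673e-02 -6.07868874e-02  1.21304422e+02]
disc z 82.48419720502818 140
hatch 62.61702669455843
```

View pics/c4.png

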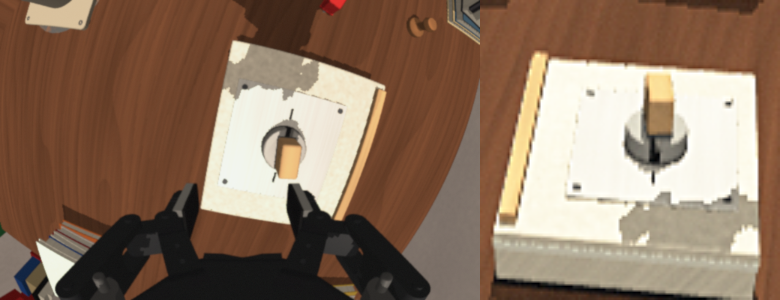

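The key stands with its handle top at z 124, so it's fully home, and the slot lines up with the hatch marks. I'll check the slot angle against the marks once more.

Run:
```python
from h import *
im=cv2.imread("pics/w4.png"); C=np.load("w4.npy"); z=C[...,2]
c=np.array([498,-192]); D=C[...,:2]-c; r=np.hypot(D[...,0],D[...,1])
g=im.max(2)
def ang(k): 
    l=cv2.fitLine(D[k].astype(np.float32),cv2.DIST_HUBER,0,.01,.01).ravel(); return k.sum(),np.degrees(np.arctan2(l[1],l[0]))%180,l[2:]
print("slot",ang((r<29)&(z<78)&(z>60)&(D[...,1]>0)))
for n in ["w4","w1"]:
    im=cv2.imread(f"pics/{n}.png"); C=np.load(n+".npy"); z=C[...,2]; D=C[...,:2]-c; r=np.hypot(D[...,0],D[...,1]); g=im.max(2)
    print("marks",n,ang((r>36)&(r<56)&(abs(z-64)<4)&(g<90)&(abs(D[...,0])<15)))
```

```text
slot (np.int64(96), np.float32(94.824524), array([ 0.1359637, 23.104733 ], dtype=float32))
marks w4 (np.int64(8), np.float32(95.86755), array([  0.58577263, -13.770391  ], dtype=float32))
marks w1 (np.int64(4), np.float32(96.006424), array([-5.186447, 45.967266], dtype=float32))
```

```bash
python3 -c "
from cell import ctrl; print(ctrl.finish_job())"
```

```text
the job is handed in; nothing more can be done
None
```

The slot key is fully home in the fastener and was turned anticlockwise to its stop: the slot is within about 1° of the hatch's open marks. The key is released and standing, the awl and look-alikes were not touched, and the job was handed in at about 13 s; no verdict came back.

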